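# Put the wheel sockets back in the service tray

## Robot

A 6-joint arm with a two-finger parallel gripper is mounted at the origin on the work surface. World frame = base frame: x ahead of the robot, y to its left, z up, the work surface at z = 0. Lengths are in m, angles in rad, forces in N, time in s.
With the tool pointing down it reaches from about 0.25 to 0.725 m from the base axis. Payload 4 kg.
Tool frame: the origin (TCP) lies midway between the tips of the shut fingers; the grasp point (between the pads) lies 19 mm behind it; z points along the fingers, y is the line along which they close (so a half turn about z gives the same grasp; the last joint's range is limited). The gripper opens to 85 mm and grips with 20 to 120 N. Pads are 22 mm wide; open, the fingers measure 114 mm over their backs; the gripper's body (76 mm by 85 mm) begins 54 mm behind the grasp point. The pads swing forward as they close: fully open they stand 13 mm farther back than shut.
Start: joints at [-1.151, 0.241, 0.005, 1.335, 0, 1.571], TCP at [0.204, -0.457, 0.231] pointing down, gripper open.
Joint ranges: [-2.72, 2.72], [-1.05, 1.87], [-1.09, 1.28], [-1.99, 2.15], [-1.42, 1.44], [-3.14, 3.14]. Speed limits (rad/s): [2.79, 2.79, 3.14, 3.14, 3.14, 3.14].

## Interface

Orientations are given as a unit quaternion [x, y, z, w].
In Python, from workcell import robot gives the robot as it stands. The module is installed in compiled form; this text tells all that it offers.
- The arm moves only by the tool carry_out, never from a script. Its argument "rows" is one flat list of numbers, 5 for each row, row after row: the shift along the tool's x, y, z in m, then the turn about the tool's z in degrees, then the closure, from 0 (fully open) to 1 (shut). A call has 1 to 8 rows; each row shifts and turns the commanded pose from where the row before left it, along the tool's axes as they then stand; what a row does not reach is not made up. A row lasts 1/10 s, in which the tool goes at most 50 mm and 8.59 degrees, less where a joint would pass 70% of its speed; a pose out of reach is approached as far as the arm can. A call is refused whole if a number of a shift passes 0.05 or a number of a turn 8.59, either way. A call with a gripper value outside its range is refused whole. The fingers move at their own pace and stop on an object; "grip_force" is the grip in N (left out, the last holds). Time passes only in rows, so rows that do not move let the fingers close. It gives the time, the measured TCP pose, the force, the opening and the grip force at its end, in the units of the state.
- robot.state(): the state, without advancing time (a new reading comes with each control period).
- robot.capture(name): name is "scene" or "top"; returns the picture (384x512x3 uint8, red, green, blue); there is no depth.
- robot.camera_info(name): a dict with "fovy" (degrees; the focal length in pixels is half the picture's height over the tangent of half this angle, whatever the lens; pixels are square), "cx", "cy" (the principal point, pixels), "distortion" ([k1, k2, p1, p2, k3] as OpenCV has them; the pictures are not rectified), "extrinsics" (4x4, takes a point from camera to world coordinates). Camera axes: x right, y down, z forward; pixel columns grow to the right and rows downward; lengths in m; the calibration is good to about 2 mm. A picture is of the moment at which its call begins. camera_info takes no time and is no camera call.
- robot.job_done(): hands the job in; it is judged then, once.
The state is a dict: "t": time; "joint_positions": joint angles; "joint_velocities": joint speeds; "effort": joint torques, N m; "eef_pos": TCP position; "eef_rot": TCP orientation; "ft_force": force on the tool from outside, world axes, zero at the start; "torque": the same for the moment, N m; "gripper_width": finger opening in m; "grip_force": force on a finger pad.
Only numpy, scipy, OpenCV 4.12 (cv2) and the standard library are available. Lean on these libraries where they do the work, as an engineer would, in place of code of your own. Each camera call takes 0.05 s, during which the arm holds its last target. There are 200 camera calls.

## Task

Put the four long wheel sockets with coloured sleeves back in the service tray: each one standing upright, mouth up, at the bottom of the well in the holder block of its own colour. The short blue socket and the bare black one belong elsewhere: leave both standing where they are.

Things in the scene. Friction and masses are not known exactly. Their poses are not given: they have to be found in the camera images.
- socket_blue: long wheel socket with a blue plastic sleeve and a blue insert in its mouth: upright cylinder 28 mm in diameter, 86 mm tall, about 260 g, loose on the bench. Origin at the centre of its underside; z axis up to the open mouth. The sleeve (10 to 80 mm up) may be gripped from any side. Clutter among the sockets is under 30 mm high.
- socket_yellow: long wheel socket with a yellow plastic sleeve and a yellow insert in its mouth: upright cylinder 30 mm in diameter, 86 mm tall, about 260 g, loose on the bench. Origin at the centre of its underside; z axis up to the open mouth. The sleeve (10 to 80 mm up) may be gripped from any side. Clutter among the sockets is under 30 mm high.
- socket_red: long wheel socket with a red plastic sleeve and a red insert in its mouth: upright cylinder 32 mm in diameter, 86 mm tall, about 260 g, loose on the bench. Origin at the centre of its underside; z axis up to the open mouth. The sleeve (10 to 80 mm up) may be gripped from any side. Clutter among the sockets is under 30 mm high.
- socket_green: long wheel socket with a green plastic sleeve and a green insert in its mouth: upright cylinder 34 mm in diameter, 86 mm tall, about 260 g, loose on the bench. Origin at the centre of its underside; z axis up to the open mouth. The sleeve (10 to 80 mm up) may be gripped from any side. Clutter among the sockets is under 30 mm high.
- short_blue: look-alike that does not belong in the tray: a short socket with a blue sleeve, cylinder 28 mm in diameter but only 45 mm tall, standing loose on the bench. Origin at the centre of its underside, z up.
- bare_black: look-alike that does not belong in the tray: a long bare black socket without any colour, cylinder 32 mm in diameter, 86 mm tall, standing loose on the bench. Origin at the centre of its underside, z up.
- block_blue: blue holder block, fixed in the grey service tray (walls 37 mm high): 74 mm square, 36 mm high, a round well (54 mm across, 30 mm deep) in the middle of its top. Origin at the centre of its underside, 3 mm above the bench; z up, x and y along its sides; well floor at z = 6 mm. Blocks stand two by two, 77 to 82 mm between centres.
- block_yellow: yellow holder block, fixed in the grey service tray (walls 37 mm high): 74 mm square, 36 mm high, a round well (54 mm across, 30 mm deep) in the middle of its top. Origin at the centre of its underside, 3 mm above the bench; z up, x and y along its sides; well floor at z = 6 mm. Blocks stand two by two, 77 to 82 mm between centres.
- block_red: red holder block, fixed in the grey service tray (walls 37 mm high): 74 mm square, 36 mm high, a round well (54 mm across, 30 mm deep) in the middle of its top. Origin at the centre of its underside, 3 mm above the bench; z up, x and y along its sides; well floor at z = 6 mm. Blocks stand two by two, 77 to 82 mm between centres.
- block_green: green holder block, fixed in the grey service tray (walls 37 mm high): 74 mm square, 36 mm high, a round well (54 mm across, 30 mm deep) in the middle of its top. Origin at the centre of its underside, 3 mm above the bench; z up, x and y along its sides; well floor at z = 6 mm. Blocks stand two by two, 77 to 82 mm between centres.
There are look-alikes about, which are no part of the job. Of the things that look like the socket_yellow, the smaller one is meant. Of the things that look like the block_blue, the larger one is meant.

How it is judged:
By the outcome, as a careful person would: the job done as asked, in the order asked, and still so for the second after the job is handed in, with the robot touching nothing.
It also fails if it takes over 120 s, if anything falls off the work surface, if the arm or the gripper's body presses on something with over 40 N, if the wrist force passes 120 N, or if a joint passes its speed limit or range.

## Working session

There is one attempt and no reset: what is moved stays moved. The work goes in short steps, Python scripts to look and compute and a tool call to move; the robot and the scene stay as the last step left them, time stands still between calls to the robot, and variables do not carry over. Pictures are saved under pics/ and viewed, at most 14 in all, crops included, and the job is handed in when it is done.

Besides the shell and the picture viewer there is one more tool, called after "Emit:" in YAML: its name, and indented under it one key for each argument. carry_out: Moves the arm, as the interface text tells. Its arguments: {"type":"object","properties":{"rows":{"type":"array"},"grip_force":{"type":"number"}},"required":["rows"]}

```bash
mkdir -p pics
python3 - <<'E'
from workcell import robot
import cv2
for n in("scene","top"):
    i=robot.camera_info(n);print(n,i["fovy"],i["cx"],i["cy"],i["distortion"],i["extrinsics"])
    cv2.imwrite(f"pics/{n}0.png",robot.capture(n)[:,:,::-1])
print(robot.state())
E
```

```text
scene 57.44284571365985 255.2284320668963 195.27338347213708 [-0.01723434  0.          0.          0.          0.        ] [[-0.67892853  0.45345182 -0.57744048  0.96813783]
 [ 0.73403335  0.40224073 -0.54717222  0.39530983]
 [-0.01584616 -0.7953514  -0.60594146  0.55662045]
 [ 0.          0.          0.          1.        ]]
top 55.94050878032309 259.0480986081192 185.16004043820269 [0.02266528 0.         0.         0.         0.        ] [[-0.01773179 -0.99786797  0.06280999  0.42421754]
 [-0.9994183   0.01585893 -0.03019194 -0.01833056]
 [ 0.02913147 -0.06330881 -0.99756872  0.87337471]
 [ 0.          0.          0.          1.        ]]
{'t': 0.1, 'joint_positions': array([-1.15101223e+00,  2.41348543e-01,  3.89174343e-03,  1.33520773e+00,
        3.35100098e-05,  1.57080106e+00]), 'joint_velocities': array([ 0.00083495, -0.0024837 ,  0.00324167,  0.00084844, -0.00276231,
        0.00038023]), 'effort': array([ 2.18228483e-04, -3.73137546e+01,  2.53010255e+01,  1.08465398e-02,
       -1.52781222e-04, -1.49734412e-06]), 'eef_pos': array([ 0.20356558, -0.45607941,  0.23050905]), 'eef_rot': array([ 9.78053483e-01,  2.08351896e-01, -1.78238575e-04, -9.17089856e-04]), 'ft_force': array([-0.08040024,  0.40990949, -0.70700311]), 'torque': array([0.05249675, 0.05698181, 0.02327838]), 'grip_force': 0.0, 'gripper_width': 0.08516286430886016}
```

View pics/scene0.png

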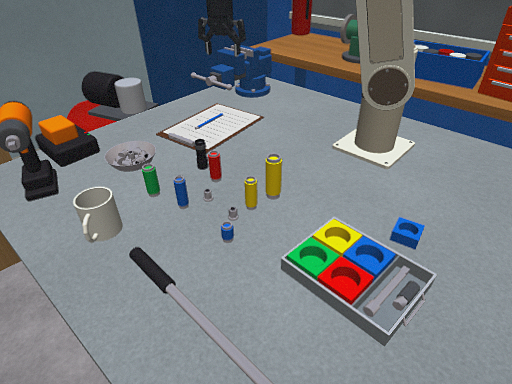

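View pics/top0.png

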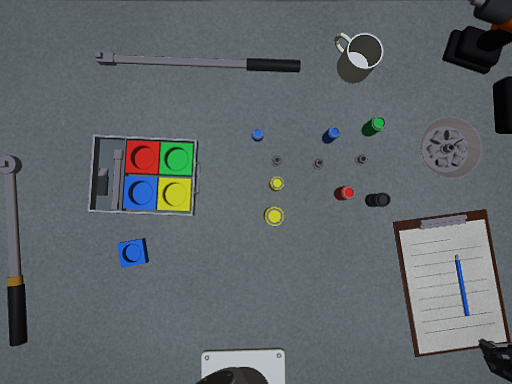

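The scene view shows long sockets: green (150,180), blue (181,190), red (215,165) and small yellow (251,192). It also shows a large yellow at (274,175), a bare black (201,154) and a short blue (227,231). Two pairs need sorting out:
- **Yellow sockets:** top-view candidates are (277,184) and (274,216). The first is smaller, so it is the one meant.
- **Blue blocks:** top-view candidates are (141,194) in the tray and (132,252) loose. The one in the tray is larger, so it is the one meant.

I'll confirm both in an enlarged crop.

Run:
```python
import cv2,numpy as np
t=cv2.imread("pics/top0.png")
a=cv2.resize(t[110:235,245:400],None,fx=4,fy=4,interpolation=cv2.INTER_CUBIC)
cv2.imwrite("pics/c1.png",a)
b=cv2.resize(t[125:275,80:210],None,fx=4,fy=4,interpolation=cv2.INTER_CUBIC)
cv2.imwrite("pics/c2.png",b)
```

```text
(no output)
```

View pics/c1.png

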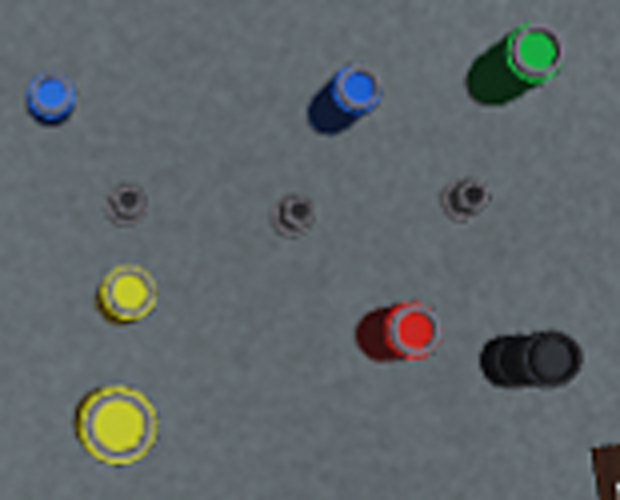

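View pics/c2.png

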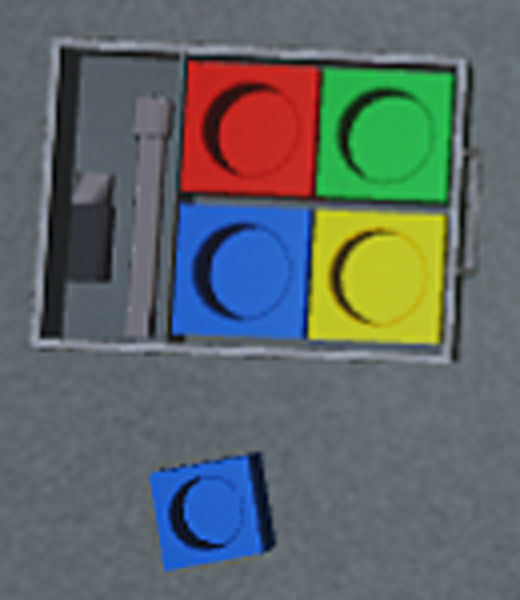

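The crop confirms both. The small yellow is at crop (127,293), about half the area of the large one at (117,425). The tray's blue block at crop (240,270) is larger than the loose one at (210,510).

```bash
cat > h.py <<'E'
import cv2,numpy as np
from workcell import robot
HUE=dict(blue=(100,120),yellow=(24,36),red=(0,6),green=(55,80))
def cam(n):
    i=robot.camera_info(n);f=192/np.tan(np.radians(i["fovy"]/2))
    return np.array([[f,0,i["cx"]],[0,f,i["cy"]],[0,0,1]]),np.array(i["distortion"]),np.array(i["extrinsics"])
def ray(n,px):
    K,d,E=cam(n);u=cv2.undistortPoints(np.array([[px]],float),K,d)[0,0]
    return E[:3,3],E[:3,:3]@np.array([u[0],u[1],1])
def onplane(n,px,z):
    o,v=ray(n,px);return (o+v*(z-o[2])/v[2])[:2]
def blobs(img,c,vmin,smin=120,amin=15):
    """bright blobs of a colour: list of (area, centroid, minAreaRect, contour)"""
    h=cv2.cvtColor(img,cv2.COLOR_RGB2HSV);lo,hi=HUE[c]
    m=cv2.inRange(h,(lo,smin,vmin),(hi,255,255))
    if c=="red": m|=cv2.inRange(h,(174,smin,vmin),(180,255,255))
    out=[]
    for k in cv2.findContours(m,cv2.RETR_EXTERNAL,cv2.CHAIN_APPROX_NONE)[0]:
        f=np.zeros_like(m);cv2.drawContours(f,[k],-1,255,-1);M=cv2.moments(f,True)
        if M["m00"]>=amin: out.append((M["m00"],(M["m10"]/M["m00"],M["m01"]/M["m00"]),cv2.minAreaRect(k),k))
    return sorted(out,key=lambda o:-o[0])
E
python3 - <<'E'
from h import *
t=robot.capture("top")
for c in HUE:
    print(c)
    for a,p,r,k in blobs(t,c,140):
        if p[0]<210:
            print("  block",a,np.round(r[0],1),np.round(r[1],1),round(r[2],1),onplane("top",r[0],.039).round(4))
        elif p[0]<400: print("  sock",a,np.round(p,1),np.round(r[1],1),onplane("top",p,.086).round(4))
s=robot.capture("scene")
for c in HUE:
    for a,p,r,k in blobs(s,c,90):
        if p[1]>130 and p[0]>120: print(c,a,np.round(p,1),cv2.boundingRect(k),onplane("scene",p,.045).round(4))
E
```

```text
blue
  block 1080.0 [139.9 192.4] [32.8 33.1] 3.4 [0.4644 0.2289]
  block 624.0 [130.9 252.9] [24.9 25.4] 79.7 [0.3282 0.2482]
  sock 47.0 [334.3 132. ] [9. 6.] [ 0.5892 -0.2109]
  sock 42.0 [257.3 133. ] [6.4 6.4] [ 0.5889 -0.0404]
yellow
  block 1053.0 [173.9 193.7] [32.5 32.5] 3.2 [0.4603 0.152 ]
  sock 124.0 [274.3 216. ] [11.9 11.9] [ 0.4062 -0.0741]
  sock 56.0 [277.  182.5] [7. 8.] [ 0.479  -0.0815]
  sock 31.0 [273.3 209.8] [ 6.7 18.1] [ 0.4196 -0.0722]
  sock 24.0 [271.2 222.5] [16.8  5.5] [ 0.3923 -0.067 ]
red
  block 1043.0 [142.  156.7] [32.6 32.3] 3.2 [0.5466 0.2243]
  sock 59.0 [348.4 192.2] [8. 7.] [ 0.4553 -0.2378]
green
  block 1012.0 [175.6 158.3] [32.2 31.6] 2.7 [0.5418 0.1478]
  sock 58.0 [378.8 122.3] [7. 8.] [ 0.6095 -0.3109]
blue 1186.0 [369.7 256. ] (343, 236, 53, 46) [0.4758 0.2334]
blue 696.0 [406.7 232.3] (390, 217, 35, 32) [0.3635 0.2586]
blue 248.0 [180.9 193.2] (174, 179, 14, 28) [ 0.595  -0.2085]
blue 116.0 [226.9 233.4] (221, 225, 12, 15) [ 0.6179 -0.0211]
blue 18.0 [226.1 225.1] (223, 224, 7, 3) [ 0.601  -0.0415]
yellow 955.0 [336.9 236.2] (313, 219, 50, 38) [0.4709 0.1558]
yellow 489.0 [273.  177.6] (266, 158, 16, 38) [ 0.395  -0.0836]
yellow 273.0 [250.5 193.9] (245, 180, 12, 27) [ 0.4841 -0.079 ]
yellow 22.0 [273.1 157.8] (269, 157, 9, 3) [ 0.3202 -0.1469]
yellow 17.0 [249.9 179.1] (247, 178, 7, 3) [ 0.4394 -0.1233]
red 1470.0 [345.4 279.5] (318, 257, 56, 48) [0.5575 0.2288]
red 248.0 [214.6 166.9] (208, 154, 13, 26) [ 0.4605 -0.2351]
green 1078.0 [312.9 256. ] (287, 237, 52, 41) [0.5497 0.151 ]
green 232.0 [150.3 181.6] (142, 167, 16, 27) [ 0.6169 -0.3073]
```

Measurements from the two views agree to within a few millimetres. I'll turn the tool 30° so the closing line clears every neighbour and the last joint stays in range. Then I'll go to the blue socket at (0.589, -0.211).

Emit:
carry_out:
  rows: [0,0,0,-7.5,0.35,0,0,0,-7.5,0.35,0,0,0,-7.5,0.35,0,0,0,-7.5,0.35,0.035,0.014,0,0,0.35,0.035,0.014,0,0,0.35,0.035,0.014,0,0,0.35,0.035,0.014,0,0,0.35]
  grip_force: 50

```text
t: 1.0
eef_pos: [0.3322, -0.3752, 0.2311]
eef_rot: [0.891, 0.454, -0.0, -0.0]
ft_force: [1.1, -0.6, -0.0]
gripper_width: 0.0554
grip_force: 0.0
```

Emit:
carry_out:
  rows: [0.035,0.014,0,0,0.35,0.035,0.014,0,0,0.35,0.035,0.014,0,0,0.35,0.035,0.014,0,0,0.35,0.035,0.014,0,0,0.35,0.035,0.014,0,0,0.35,0.035,0.014,0,0,0.35,0,0,0,0,0.35]

```text
t: 1.8
eef_pos: [0.5577, -0.2323, 0.2301]
eef_rot: [0.89, 0.457, 0.001, -0.0]
ft_force: [0.1, 0.1, 0.8]
gripper_width: 0.0554
grip_force: 0.0
```

```bash
cat >> h.py <<'E'
from scipy.spatial.transform import Rotation as R
def delta(x,y,z,say=""):
    s=robot.state();q=R.from_quat(s["eef_rot"])
    print(say,"at",s["eef_pos"].round(4),"xang",q.as_matrix()[:2,0].round(3),"tool delta mm",(1e3*q.inv().apply(np.array([x,y,z])-s["eef_pos"])).round(1),"w",round(s["gripper_width"],4),"F",s["ft_force"].round(1),"t",s["t"],"grip",round(s["grip_force"]))
E
python3 -c "
from h import *
delta(.589,-.2105,.04)"
```

```text
at [ 0.5577 -0.2323  0.2301] xang [0.583 0.813] tool delta mm [ 35.7  12.8 190.1] w 0.0554 F [0.1 0.1 0.8] t 1.8 grip 0
```

Emit:
carry_out:
  rows: [0.036,0.013,0,0,0.35,0,0,0.04,0,0.35,0,0,0.04,0,0.35,0,0,0,0,0.35]

```text
t: 2.2
eef_pos: [0.5812, -0.2122, 0.1444]
eef_rot: [0.891, 0.454, -0.005, -0.005]
ft_force: [-0.5, 1.0, 0.4]
gripper_width: 0.0556
grip_force: 0.0
```

```bash
python3 -c "
from h import *
delta(.589,-.2105,.04)
cv2.imwrite('pics/s1.png',cv2.resize(robot.capture('scene')[80:260,90:310,::-1],None,fx=3,fy=3))"
```

```text
at [ 0.5812 -0.2122  0.1444] xang [0.587 0.81 ] tool delta mm [  6.4   6.7 104.3] w 0.0556 F [-0.5  1.   0.4] t 2.2 grip 0
```

View pics/s1.png

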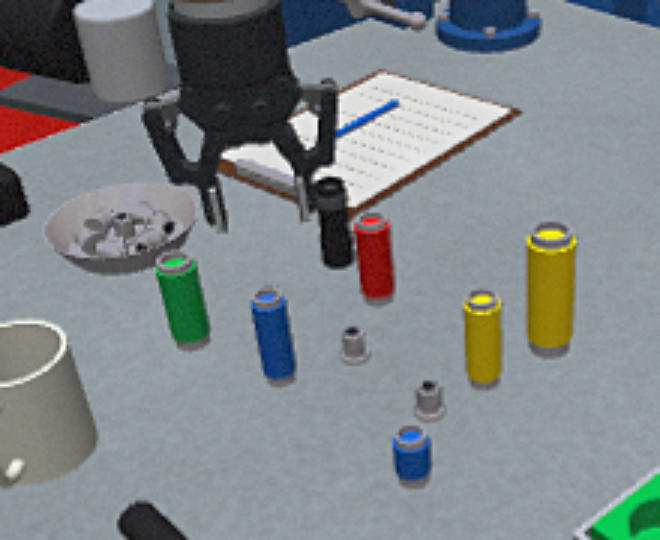

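The open fingers, at crop (215,225) and (310,215), straddle the blue socket's mouth at (270,295). I'll check the settled pose before going lower.

Emit:
carry_out:
  rows: [0,0,0,0,0.35,0,0,0,0,0.35]

```text
t: 2.45
eef_pos: [0.5876, -0.2148, 0.1543]
eef_rot: [0.891, 0.454, 0.002, 0.002]
ft_force: [-0.4, 0.1, 0.1]
gripper_width: 0.0556
grip_force: 0.0
```

```bash
python3 -c "
from h import *
delta(.589,-.2105,.04);print(robot.state()['eef_rot'])"
```

```text
at [ 0.5876 -0.2148  0.1543] xang [0.588 0.809] tool delta mm [  4.2  -1.9 114.3] w 0.0556 F [-0.4  0.1  0.1] t 2.45 grip 0
[0.89094087 0.45411233 0.0017014  0.00186141]
```

Emit:
carry_out:
  rows: [0.003,-0.001,0.02,0,0.35,0,0,0.025,0,0.35,0,0,0.025,0,0.35,0,0,0.02,0,0.35,0,0,0.012,0,0.35,0,0,0,0,0.35,0,0,0,0,0.35,0,0,0,0,0.35]

```text
t: 3.25
eef_pos: [0.5884, -0.2113, 0.0512]
eef_rot: [0.891, 0.454, 0.001, 0.001]
ft_force: [0.3, 0.4, 0.9]
gripper_width: 0.0556
grip_force: 0.0
```

```bash
python3 -c "
from h import *
delta(.589,-.2105,.04);print(robot.state()['eef_rot'])"
```

```text
at [ 0.5884 -0.2113  0.0512] xang [0.587 0.809] tool delta mm [ 1.  -0.1 11.2] w 0.0556 F [0.3 0.4 0.9] t 3.25 grip 0
[0.89082773 0.454338   0.00117545 0.00124895]
```

Emit:
carry_out:
  rows: [0,0,0.011,0,0.35,0,0,0,0,0.35,0,0,0,0,1,0,0,0,0,1,0,0,0,0,1,0,0,0,0,1,0,0,0,0,1,0,0,0,0,1]

```text
t: 4.05
eef_pos: [0.5876, -0.211, 0.0387]
eef_rot: [0.891, 0.454, 0.0, 0.0]
ft_force: [1.4, -1.1, 1.2]
gripper_width: 0.0267
grip_force: 49.3
```

Emit:
carry_out:
  rows: [0,0,-0.02,0,1,0,0,-0.03,0,1,0,0,-0.035,0,1,0,0,-0.035,0,1,0,0,-0.03,0,1,0,0,-0.01,0,1,0,0,0,0,1,0,0,0,0,1]

```text
t: 4.85
eef_pos: [0.586, -0.2103, 0.196]
eef_rot: [0.891, 0.454, -0.001, -0.001]
ft_force: [-0.7, -0.4, -3.7]
gripper_width: 0.0269
grip_force: 49.6
```

```bash
python3 -c "
from h import *
delta(.4644,.2289,.049,'blueblk')"
```

```text
blueblk at [ 0.586  -0.2103  0.196 ] xang [0.587 0.81 ] tool delta mm [ 284.4 -355.7  148.1] w 0.0269 F [-0.7 -0.4 -3.7] t 4.85 grip 50
```

The blue socket is held, with about 2.5 N of weight on the wrist. Next I'll carry it over the blue block.

Emit:
carry_out:
  rows: [0.012,-0.015,0,0,1,0.022,-0.028,0,0,1,0.025,-0.031,0,0,1,0.025,-0.031,0,0,1,0.025,-0.031,0,0,1,0.025,-0.031,0,0,1,0.025,-0.031,0,0,1,0.025,-0.031,0,0,1]

```text
t: 5.65
eef_pos: [0.5074, 0.0738, 0.1956]
eef_rot: [0.891, 0.454, -0.002, -0.001]
ft_force: [-0.3, 0.1, -3.0]
gripper_width: 0.0268
grip_force: 49.8
```

Emit:
carry_out:
  rows: [0.025,-0.031,0,0,1,0.025,-0.031,0,0,1,0.025,-0.032,0,0,1,0.018,-0.022,0,0,1,0.009,-0.011,0,0,1,0,0,0,0,1,0,0,0,0,1,0,0,0,0,1]

```text
t: 6.45
eef_pos: [0.4668, 0.2284, 0.1976]
eef_rot: [0.891, 0.454, -0.001, 0.0]
ft_force: [0.1, 0.3, -1.8]
gripper_width: 0.0267
grip_force: 49.9
```

```bash
python3 -c "
from h import *
delta(.4644,.2289,.049,'blueblk')
cv2.imwrite('pics/s2.png',cv2.resize(robot.capture('scene')[100:350,250:470,::-1],None,fx=2.4,fy=2.4))"
```

```text
blueblk at [0.4668 0.2284 0.1976] xang [0.588 0.809] tool delta mm [ -0.8  -2.2 148.6] w 0.0267 F [ 0.1  0.3 -1.8] t 6.45 grip 50
```

View pics/s2.png

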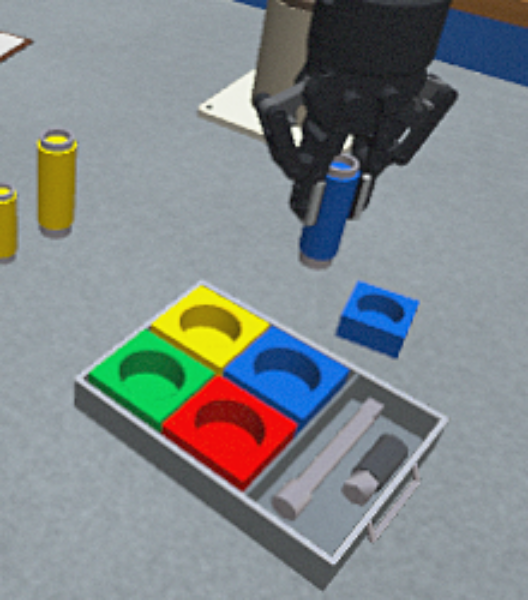

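The blue socket hangs upright in the gripper at crop (335,210), with the blue well below at (285,370). I'll lower it to just above the well floor.

Emit:
carry_out:
  rows: [0,-0.002,0.02,0,1,0,0,0.03,0,1,0,0,0.03,0,1,0,0,0.03,0,1,0,0,0.02,0,1,0,0,0.01,0,1,0,0,0,0,1,0,0,0,0,1]

```text
t: 7.3
eef_pos: [0.4661, 0.2308, 0.0592]
eef_rot: [0.891, 0.454, 0.001, 0.0]
ft_force: [0.4, 0.6, -2.8]
gripper_width: 0.027
grip_force: 49.9
```

```bash
python3 -c "
from h import *
delta(.4644,.2289,.0485,'blueblk')"
```

```text
blueblk at [0.4661 0.2308 0.0592] xang [0.588 0.809] tool delta mm [-2.6 -0.2 10.7] w 0.027 F [ 0.4  0.6 -2.8] t 7.3 grip 50
```

Emit:
carry_out:
  rows: [-0.002,0,0.005,0,1,0,0,0.004,0,1,0,0,0.002,0,1,0,0,0,0,1,0,0,0,0,1,0,0,0,0,1]

```text
t: 7.9
eef_pos: [0.4642, 0.2294, 0.0477]
eef_rot: [0.891, 0.454, 0.0, 0.0]
ft_force: [-0.9, -1.3, 0.5]
gripper_width: 0.0272
grip_force: 49.9
```

```bash
python3 -c "
from h import *
delta(.4644,.2289,.0480,'blueblk')"
```

```text
blueblk at [0.4642 0.2294 0.0477] xang [0.587 0.81 ] tool delta mm [-0.3  0.5 -0.3] w 0.0272 F [-0.9 -1.3  0.5] t 7.9 grip 50
```

The weight has come off the wrist, so the socket is on the well floor. Release, rise, then compute the move to yellow.

Emit:
carry_out:
  rows: [0,0,0,0,0.7,0,0,0,0,0.5,0,0,0,0,0.4,0,0,0,0,0.4,0,0,-0.02,0,0.4,0,0,-0.03,0,0.4,0,0,-0.03,0,0.4,0,0,-0.03,0,0.4]

```text
t: 8.7
eef_pos: [0.4638, 0.2293, 0.1584]
eef_rot: [0.891, 0.454, -0.0, 0.0]
ft_force: [1.0, -0.5, 0.0]
gripper_width: 0.0509
grip_force: 0.0
```

Emit:
carry_out:
  rows: [0,0,-0.03,0,0.35,0,0,-0.02,0,0.35,0,0,0,0,0.35,0,0,0,0,0.35]

```text
t: 9.1
eef_pos: [0.4641, 0.2294, 0.2072]
eef_rot: [0.891, 0.454, 0.0, -0.0]
ft_force: [-0.3, 0.2, -0.4]
gripper_width: 0.0556
grip_force: 0.0
```

```bash
python3 -c "
from h import *
delta(.479,-.0815,.039,'yellow')
t=robot.capture('top');s=robot.capture('scene')
cv2.imwrite('pics/tray1.png',np.hstack([cv2.resize(t[120:230,85:205,::-1],(390,357)),cv2.resize(s[190:300,280:400,::-1],(390,357))]))"
```

```text
yellow at [0.4641 0.2294 0.2072] xang [0.587 0.81 ] tool delta mm [-243.   194.5  168.1] w 0.0556 F [-0.3  0.2 -0.4] t 9.1 grip 0
```

View pics/tray1.png

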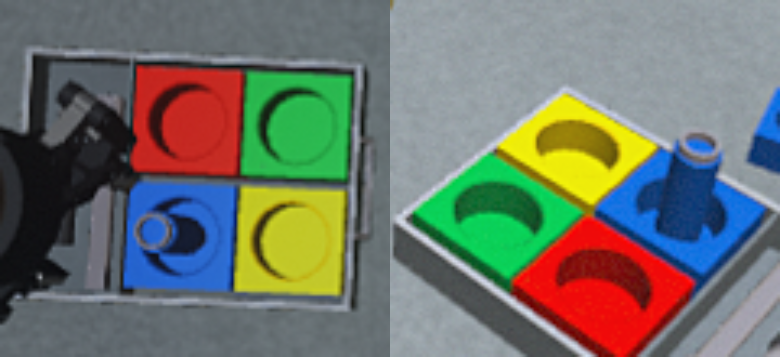

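The blue socket stands upright in its well, at left (155,230) and right (695,190). Next is the small yellow.

Emit:
carry_out:
  rows: [-0.015,0.012,0,0,0.35,-0.03,0.024,0,0,0.35,-0.035,0.028,0,0,0.35,-0.035,0.028,0,0,0.35,-0.035,0.028,0,0,0.35,-0.035,0.028,0,0,0.35,-0.03,0.024,0,0,0.35,-0.02,0.016,0,0,0.35]

```text
t: 10.0
eef_pos: [0.4771, -0.0737, 0.2057]
eef_rot: [0.891, 0.453, -0.001, -0.001]
ft_force: [0.1, 0.6, -0.1]
gripper_width: 0.0555
grip_force: 0.0
```

Emit:
carry_out:
  rows: [-0.008,0.007,0,0,0.35,0,0,0.01,0,0.35,0,0,0.02,0,0.35,0,0,0.02,0,0.35,0,0,0.01,0,0.35,0,0,0,0,0.35,0,0,0,0,0.35,0,0,0,0,0.35]

```text
t: 10.8
eef_pos: [0.48, -0.0816, 0.1482]
eef_rot: [0.891, 0.455, 0.001, 0.0]
ft_force: [0.9, -0.3, 0.3]
gripper_width: 0.0555
grip_force: 0.0
```

```bash
python3 -c "
from h import *
delta(.479,-.0815,.039,'yellow')"
```

```text
yellow at [ 0.48   -0.0816  0.1482] xang [0.586 0.81 ] tool delta mm [ -0.6  -1.  109.2] w 0.0555 F [ 0.9 -0.3  0.3] t 10.8 grip 0
```

Emit:
carry_out:
  rows: [0,-0.001,0.02,0,0.35,0,0,0.03,0,0.35,0,0,0.03,0,0.35,0,0,0.02,0,0.35,0,0,0.008,0,0.35,0,0,0,0,0.35,0,0,0,0,0.35,0,0,0,0,0.35]

```text
t: 11.6
eef_pos: [0.4798, -0.0815, 0.0408]
eef_rot: [0.891, 0.454, 0.001, 0.001]
ft_force: [-0.9, -0.2, 0.2]
gripper_width: 0.0552
grip_force: 0.0
```

Emit:
carry_out:
  rows: [0,0,0,0,1,0,0,0,0,1,0,0,0,0,1,0,0,0,0,1,0,0,0,0,1,0,0,0,0,1]

```text
t: 12.2
eef_pos: [0.4792, -0.0815, 0.0403]
eef_rot: [0.891, 0.454, 0.001, 0.001]
ft_force: [-0.4, -0.2, 6.3]
gripper_width: 0.0292
grip_force: 49.1
```

Emit:
carry_out:
  rows: [0,0,-0.02,0,1,0,0,-0.03,0,1,0,0,-0.035,0,1,0,0,-0.035,0,1,0,0,-0.03,0,1,0,0,-0.01,0,1,0,0,0,0,1,0,0,0,0,1]

```text
t: 13.0
eef_pos: [0.4773, -0.0811, 0.1975]
eef_rot: [0.891, 0.454, -0.001, -0.001]
ft_force: [-0.4, -0.5, -3.6]
gripper_width: 0.0294
grip_force: 49.7
```

```bash
python3 -c "
from h import *
delta(.4603,.152,.048,'yblk')"
```

```text
yblk at [ 0.4773 -0.0811  0.1975] xang [0.587 0.81 ] tool delta mm [ 179.  -150.2  149.7] w 0.0294 F [-0.4 -0.5 -3.6] t 13.0 grip 50
```

Emit:
carry_out:
  rows: [0.012,-0.01,0,0,1,0.025,-0.021,0,0,1,0.025,-0.021,0,0,1,0.025,-0.021,0,0,1,0.025,-0.021,0,0,1,0.025,-0.021,0,0,1,0.025,-0.021,0,0,1,0.015,-0.013,0,0,1]

```text
t: 13.8
eef_pos: [0.4599, 0.1511, 0.1966]
eef_rot: [0.89, 0.455, -0.002, -0.001]
ft_force: [0.2, 0.2, -2.9]
gripper_width: 0.0289
grip_force: 49.9
```

Emit:
carry_out:
  rows: [0.001,-0.002,0,0,1,0,0,0.02,0,1,0,0,0.025,0,1,0,0,0.025,0,1,0,0,0.015,0,1,0,0,0,0,1,0,0,0,0,1,0,0,0,0,1]

```text
t: 14.6
eef_pos: [0.4612, 0.1512, 0.1149]
eef_rot: [0.891, 0.454, 0.0, 0.0]
ft_force: [0.9, -0.5, -2.0]
gripper_width: 0.0285
grip_force: 49.9
```

```bash
python3 -c "
from h import *
delta(.4603,.152,.0493,'yblk')"
```

```text
yblk at [0.4612 0.1512 0.1149] xang [0.587 0.809] tool delta mm [ 0.  -1.2 65.6] w 0.0285 F [ 0.9 -0.5 -2. ] t 14.6 grip 50
```

Emit:
carry_out:
  rows: [0,-0.001,0.015,0,1,0,0,0.02,0,1,0,0,0.015,0,1,0,0,0.008,0,1,0,0,0.004,0,1,0,0,0.003,0,1,0,0,0,0,1,0,0,0,0,1]

```text
t: 15.4
eef_pos: [0.4604, 0.1522, 0.0499]
eef_rot: [0.891, 0.454, 0.001, 0.0]
ft_force: [-0.2, 0.0, -3.0]
gripper_width: 0.0288
grip_force: 49.9
```

```bash
python3 -c "
from h import *
delta(.4603,.152,.0493,'yblk')"
```

```text
yblk at [0.4604 0.1522 0.0499] xang [0.587 0.81 ] tool delta mm [-0.2  0.1  0.6] w 0.0288 F [-0.2  0.  -3. ] t 15.4 grip 50
```

Still hanging by about half a millimetre. Down 1 mm more, release, and rise.

Emit:
carry_out:
  rows: [0,0,0.001,0,1,0,0,0,0,1,0,0,0,0,0.7,0,0,0,0,0.5,0,0,0,0,0.4,0,0,0,0,0.4,0,0,-0.02,0,0.4,0,0,-0.03,0,0.4]

```text
t: 16.2
eef_pos: [0.4579, 0.1514, 0.0969]
eef_rot: [0.891, 0.454, -0.003, -0.0]
ft_force: [1.2, 0.0, 0.5]
gripper_width: 0.0513
grip_force: 0.0
```

Emit:
carry_out:
  rows: [0,0,-0.03,0,0.35,0,0,-0.03,0,0.35,0,0,-0.03,0,0.35,0,0,-0.02,0,0.35,0,0,0,0,0.35,0,0,0,0,0.35]

```text
t: 16.8
eef_pos: [0.4598, 0.152, 0.208]
eef_rot: [0.891, 0.454, 0.0, 0.0]
ft_force: [0.4, -0.1, -0.7]
gripper_width: 0.0555
grip_force: 0.0
```

```bash
python3 -c "
from h import *
delta(.4553,-.2378,.039,'red')
t=robot.capture('top')
for c in HUE:
  for a,p,r,k in blobs(t,c,140):
    if p[0]>210 and p[0]<400: print(c,a,np.round(p,1),onplane('top',p,.086).round(4))
s=robot.capture('scene')
cv2.imwrite('pics/tray2.png',cv2.resize(s[130:310,120:440,::-1],None,fx=2.4,fy=2.4))"
```

```text
red at [0.4598 0.152  0.208 ] xang [0.587 0.81 ] tool delta mm [-318.3  225.2  169. ] w 0.0555 F [ 0.4 -0.1 -0.7] t 16.8 grip 0
blue 42.0 [257.3 133. ] [ 0.5889 -0.0404]
yellow 122.0 [274.3 216. ] [ 0.4061 -0.0742]
yellow 30.0 [272.5 222. ] [ 0.3931 -0.0699]
yellow 30.0 [273.3 209.8] [ 0.4195 -0.0723]
red 59.0 [348.4 192.2] [ 0.4553 -0.2378]
green 61.0 [378.8 122.1] [ 0.61   -0.3108]
```

View pics/tray2.png

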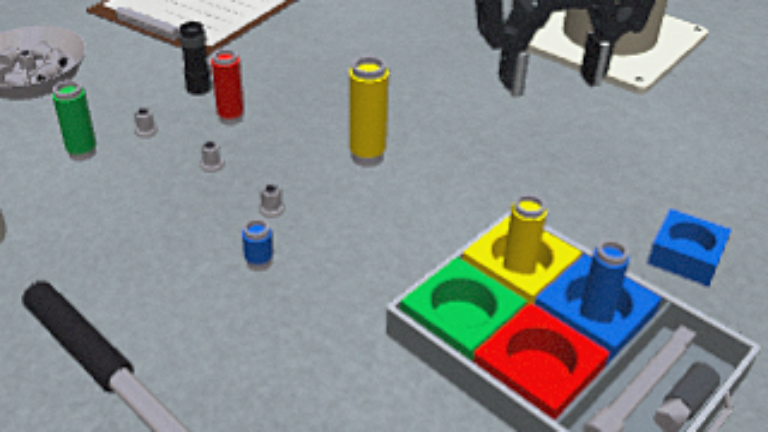

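Yellow stands in its well at crop (525,235) and blue at (605,285). The others are untouched. Next is red, which has the black socket beside it on its -y side.

Emit:
carry_out:
  rows: [-0.015,0.011,0,0,0.35,-0.03,0.021,0,0,0.35,-0.035,0.025,0,0,0.35,-0.035,0.025,0,0,0.35,-0.035,0.025,0,0,0.35,-0.035,0.025,0,0,0.35,-0.035,0.025,0,0,0.35,-0.035,0.025,0,0,0.35]

```text
t: 17.7
eef_pos: [0.4563, -0.1627, 0.2067]
eef_rot: [0.891, 0.454, -0.001, -0.001]
ft_force: [1.4, 0.6, 0.1]
gripper_width: 0.0554
grip_force: 0.0
```

Emit:
carry_out:
  rows: [-0.03,0.021,0,0,0.35,-0.02,0.014,0,0,0.35,-0.013,0.008,0,0,0.35,0,0,0.02,0,0.35,0,0,0.03,0,0.35,0,0,0.01,0,0.35,0,0,0,0,0.35,0,0,0,0,0.35]

```text
t: 18.5
eef_pos: [0.4556, -0.2372, 0.1487]
eef_rot: [0.891, 0.455, 0.0, -0.0]
ft_force: [-0.3, -0.0, -0.4]
gripper_width: 0.0557
grip_force: 0.0
```

```bash
python3 -c "
from h import *
delta(.4553,-.2378,.039,'red')"
```

```text
red at [ 0.4556 -0.2372  0.1487] xang [0.586 0.81 ] tool delta mm [-7.000e-01  1.000e-01  1.097e+02] w 0.0557 F [-0.3 -0.  -0.4] t 18.5 grip 0
```

Emit:
carry_out:
  rows: [0,0,0.02,0,0.35,0,0,0.03,0,0.35,0,0,0.03,0,0.35,0,0,0.02,0,0.35,0,0,0.008,0,0.35,0,0,0,0,0.35,0,0,0,0,0.35,0,0,0,0,0.35]

```text
t: 19.3
eef_pos: [0.4567, -0.2382, 0.042]
eef_rot: [0.891, 0.454, 0.001, 0.001]
ft_force: [-0.6, -0.2, 0.6]
gripper_width: 0.0555
grip_force: 0.0
```

Emit:
carry_out:
  rows: [0,0,0,0,1,0,0,0,0,1,0,0,0,0,1,0,0,0,0,1,0,0,0,0,1,0,0,0,0,1]

```text
t: 19.9
eef_pos: [0.4561, -0.2379, 0.0414]
eef_rot: [0.891, 0.454, 0.001, 0.001]
ft_force: [-0.5, -0.3, 6.2]
gripper_width: 0.0312
grip_force: 49.2
```

Emit:
carry_out:
  rows: [0,0,-0.02,0,1,0,0,-0.03,0,1,0,0,-0.035,0,1,0,0,-0.035,0,1,0,0,-0.03,0,1,0,0,-0.01,0,1,0,0,0,0,1,0,0,0,0,1]

```text
t: 20.7
eef_pos: [0.4543, -0.237, 0.1985]
eef_rot: [0.891, 0.454, -0.001, -0.001]
ft_force: [0.0, 0.4, -2.9]
gripper_width: 0.0309
grip_force: 49.9
```

```bash
python3 -c "
from h import *
delta(.5466,.2243,.049,'rblk')"
```

```text
rblk at [ 0.4543 -0.237   0.1985] xang [0.587 0.81 ] tool delta mm [ 427.7 -195.7  149.9] w 0.0309 F [ 0.   0.4 -2.9] t 20.7 grip 50
```

Emit:
carry_out:
  rows: [0.015,-0.007,0,0,1,0.03,-0.014,0,0,1,0.035,-0.016,0,0,1,0.035,-0.016,0,0,1,0.035,-0.016,0,0,1,0.035,-0.016,0,0,1,0.035,-0.016,0,0,1,0.035,-0.016,0,0,1]

```text
t: 21.5
eef_pos: [0.5089, 0.0391, 0.1976]
eef_rot: [0.891, 0.454, -0.002, -0.001]
ft_force: [0.8, 0.4, -2.0]
gripper_width: 0.0311
grip_force: 50.0
```

Emit:
carry_out:
  rows: [0.035,-0.016,0,0,1,0.035,-0.016,0,0,1,0.035,-0.016,0,0,1,0.035,-0.016,0,0,1,0.022,-0.01,0,0,1,0.01,-0.005,0,0,1,0,0,0,0,1,0,0,0,0,1]

```text
t: 22.3
eef_pos: [0.5465, 0.222, 0.199]
eef_rot: [0.891, 0.454, -0.002, 0.0]
ft_force: [-0.1, -0.7, -1.4]
gripper_width: 0.0308
grip_force: 50.0
```

Emit:
carry_out:
  rows: [0,0,0.02,0,1,0,0,0.025,0,1,0,0,0.02,0,1,0,0,0.015,0,1,0,0,0,0,1,0,0,0,0,1,0,0,0,0,1]

```text
t: 23.0
eef_pos: [0.5482, 0.2228, 0.1217]
eef_rot: [0.891, 0.454, 0.001, 0.0]
ft_force: [0.2, -0.1, -2.0]
gripper_width: 0.0311
grip_force: 49.9
```

```bash
python3 -c "
from h import *
delta(.5466,.2243,.0504,'rblk')"
```

```text
rblk at [0.5482 0.2228 0.1217] xang [0.588 0.809] tool delta mm [ 0.2 -2.3 71.3] w 0.0311 F [ 0.2 -0.1 -2. ] t 23.0 grip 50
```

Emit:
carry_out:
  rows: [0,-0.002,0.015,0,1,0,0,0.02,0,1,0,0,0.02,0,1,0,0,0.008,0,1,0,0,0.004,0,1,0,0,0.003,0,1,0,0,0,0,1,0,0,0,0,1]

```text
t: 23.8
eef_pos: [0.5464, 0.2247, 0.0512]
eef_rot: [0.891, 0.454, 0.001, 0.0]
ft_force: [0.6, 1.3, -1.7]
gripper_width: 0.0314
grip_force: 49.9
```

```bash
python3 -c "
from h import *
delta(.5466,.2243,.0504,'rblk')"
```

```text
rblk at [0.5464 0.2247 0.0512] xang [0.587 0.81 ] tool delta mm [-0.2  0.4  0.8] w 0.0314 F [ 0.6  1.3 -1.7] t 23.8 grip 50
```

Emit:
carry_out:
  rows: [0,0,0.001,0,1,0,0,0,0,1,0,0,0,0,0.7,0,0,0,0,0.5,0,0,0,0,0.37,0,0,0,0,0.37,0,0,-0.02,0,0.35,0,0,-0.03,0,0.35]

```text
t: 24.6
eef_pos: [0.5437, 0.2236, 0.0973]
eef_rot: [0.891, 0.454, -0.003, -0.0]
ft_force: [0.6, -0.0, 0.2]
gripper_width: 0.0556
grip_force: 0.0
```

Emit:
carry_out:
  rows: [0,0,-0.03,0,0.35,0,0,-0.03,0,0.35,0,0,-0.03,0,0.35,0,0,-0.02,0,0.35,0,0,0,0,0.35,0,0,0,0,0.35]

```text
t: 25.2
eef_pos: [0.5457, 0.2244, 0.209]
eef_rot: [0.891, 0.454, 0.0, 0.0]
ft_force: [-0.6, -0.5, -0.7]
gripper_width: 0.0556
grip_force: 0.0
```

```bash
python3 -c "
from h import *
delta(.6097,-.3108,.041,'green')
s=robot.capture('scene')
cv2.imwrite('pics/tray3.png',cv2.resize(s[130:310,120:440,::-1],None,fx=2.4,fy=2.4))"
```

```text
green at [0.5457 0.2244 0.209 ] xang [0.587 0.81 ] tool delta mm [-395.7  366.   168. ] w 0.0556 F [-0.6 -0.5 -0.7] t 25.2 grip 0
```

View pics/tray3.png

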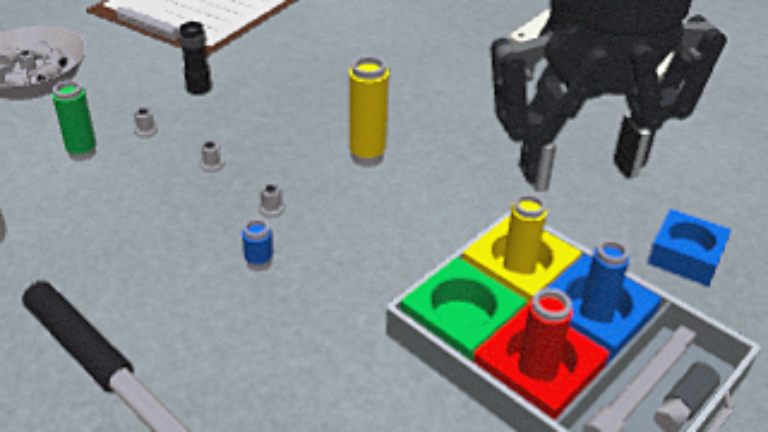

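Red stands in its well at crop (545,335). Last is green.

Emit:
carry_out:
  rows: [-0.015,0.014,0,0,0.35,-0.028,0.026,0,0,0.35,-0.028,0.026,0,0,0.35,-0.028,0.026,0,0,0.35,-0.028,0.026,0,0,0.35,-0.028,0.026,0,0,0.35,-0.028,0.026,0,0,0.35,-0.028,0.026,0,0,0.35]

```text
t: 26.05
eef_pos: [0.5794, -0.0629, 0.2071]
eef_rot: [0.891, 0.454, -0.002, -0.001]
ft_force: [-0.2, 0.6, 0.4]
gripper_width: 0.0558
grip_force: 0.0
```

Emit:
carry_out:
  rows: [-0.028,0.026,0,0,0.35,-0.028,0.026,0,0,0.35,-0.028,0.026,0,0,0.35,-0.028,0.026,0,0,0.35,-0.028,0.026,0,0,0.35,-0.028,0.026,0,0,0.35,-0.012,0.01,0,0,0.35,-0.005,0.004,0,0,0.35]

```text
t: 26.85
eef_pos: [0.6083, -0.3129, 0.2062]
eef_rot: [0.891, 0.453, -0.001, -0.002]
ft_force: [0.2, 1.0, -0.5]
gripper_width: 0.0555
grip_force: 0.0
```

Emit:
carry_out:
  rows: [0,0,0.02,0,0.35,0,0,0.025,0,0.35,0,0,0.01,0,0.35,0,0,0,0,0.35,0,0,0,0,0.35,0,0,0,0,0.35]

```text
t: 27.45
eef_pos: [0.6103, -0.311, 0.1559]
eef_rot: [0.891, 0.455, 0.001, 0.001]
ft_force: [-0.3, -0.8, -0.1]
gripper_width: 0.0555
grip_force: 0.0
```

```bash
python3 -c "
from h import *
delta(.6097,-.3108,.041,'green')"
```

```text
green at [ 0.6103 -0.311   0.1559] xang [0.587 0.81 ] tool delta mm [ -0.3  -0.9 114.9] w 0.0555 F [-0.3 -0.8 -0.1] t 27.45 grip 0
```

Emit:
carry_out:
  rows: [0,0,0.02,0,0.35,0,0,0.03,0,0.35,0,0,0.03,0,0.35,0,0,0.025,0,0.35,0,0,0.009,0,0.35,0,0,0,0,0.35,0,0,0,0,0.35,0,0,0,0,0.35]

```text
t: 28.25
eef_pos: [0.611, -0.3118, 0.0428]
eef_rot: [0.891, 0.454, 0.001, 0.002]
ft_force: [-0.5, -0.1, 0.7]
gripper_width: 0.0554
grip_force: 0.0
```

Emit:
carry_out:
  rows: [0,0,0,0,1,0,0,0,0,1,0,0,0,0,1,0,0,0,0,1,0,0,0,0,1,0,0,0,0,1]

```text
t: 28.85
eef_pos: [0.6105, -0.3115, 0.042]
eef_rot: [0.891, 0.454, 0.001, 0.001]
ft_force: [-0.3, 0.2, 5.9]
gripper_width: 0.0329
grip_force: 49.4
```

Emit:
carry_out:
  rows: [0,0,-0.02,0,1,0,0,-0.03,0,1,0,0,-0.035,0,1,0,0,-0.035,0,1,0,0,-0.03,0,1,0,0,-0.01,0,1,0,0,0,0,1,0,0,0,0,1]

```text
t: 29.65
eef_pos: [0.6086, -0.3106, 0.1978]
eef_rot: [0.891, 0.454, -0.001, -0.002]
ft_force: [-0.1, -0.5, -3.2]
gripper_width: 0.0331
grip_force: 50.2
```

```bash
python3 -c "
from h import *
delta(.5418,.1478,.049,'gblk')"
```

```text
gblk at [ 0.6086 -0.3106  0.1978] xang [0.587 0.81 ] tool delta mm [ 332.  -322.6  149.9] w 0.0331 F [-0.1 -0.5 -3.2] t 29.65 grip 50
```

Emit:
carry_out:
  rows: [0.014,-0.014,0,0,1,0.026,-0.025,0,0,1,0.026,-0.025,0,0,1,0.026,-0.025,0,0,1,0.026,-0.025,0,0,1,0.026,-0.025,0,0,1,0.026,-0.025,0,0,1,0.026,-0.025,0,0,1]

```text
t: 30.45
eef_pos: [0.5695, -0.0399, 0.1973]
eef_rot: [0.891, 0.454, -0.002, -0.001]
ft_force: [0.8, -0.4, -2.5]
gripper_width: 0.0326
grip_force: 50.3
```

Emit:
carry_out:
  rows: [0.026,-0.025,0,0,1,0.026,-0.025,0,0,1,0.026,-0.025,0,0,1,0.026,-0.025,0,0,1,0.026,-0.025,0,0,1,0.006,-0.009,0,0,1,0,0,0,0,1,0,0,0,0,1]

```text
t: 31.25
eef_pos: [0.5422, 0.1465, 0.1988]
eef_rot: [0.891, 0.454, -0.002, 0.0]
ft_force: [0.2, -0.2, -2.4]
gripper_width: 0.0331
grip_force: 50.4
```

Emit:
carry_out:
  rows: [0,0,0.02,0,1,0,0,0.025,0,1,0,0,0.02,0,1,0,0,0.015,0,1,0,0,0,0,1,0,0,0,0,1,0,0,0,0,1]

```text
t: 31.95
eef_pos: [0.5439, 0.1468, 0.1214]
eef_rot: [0.891, 0.454, 0.001, 0.0]
ft_force: [-0.7, 0.6, -2.9]
gripper_width: 0.0332
grip_force: 50.5
```

```bash
python3 -c "
from h import *
delta(.5418,.1478,.051,'gblk')"
```

```text
gblk at [0.5439 0.1468 0.1214] xang [0.588 0.809] tool delta mm [-0.5 -2.4 70.4] w 0.0332 F [-0.7  0.6 -2.9] t 31.95 grip 50
```

Emit:
carry_out:
  rows: [0,-0.002,0.015,0,1,0,0,0.02,0,1,0,0,0.02,0,1,0,0,0.008,0,1,0,0,0.004,0,1,0,0,0.003,0,1,0,0,0,0,1,0,0,0,0,1]

```text
t: 32.75
eef_pos: [0.542, 0.1487, 0.0512]
eef_rot: [0.891, 0.454, 0.001, 0.0]
ft_force: [-0.4, 0.6, -3.1]
gripper_width: 0.033
grip_force: 50.5
```

```bash
python3 -c "
from h import *
delta(.5418,.1478,.051,'gblk')"
```

```text
gblk at [0.542  0.1487 0.0512] xang [0.587 0.81 ] tool delta mm [-0.9  0.4  0.2] w 0.033 F [-0.4  0.6 -3.1] t 32.75 grip 50
```

Emit:
carry_out:
  rows: [0,0,0.001,0,1,0,0,0,0,1,0,0,0,0,0.7,0,0,0,0,0.5,0,0,0,0,0.37,0,0,0,0,0.37,0,0,-0.02,0,0.35,0,0,-0.03,0,0.35]

```text
t: 33.55
eef_pos: [0.5394, 0.148, 0.0976]
eef_rot: [0.891, 0.454, -0.003, -0.001]
ft_force: [1.8, 1.1, 0.5]
gripper_width: 0.0555
grip_force: 0.0
```

Emit:
carry_out:
  rows: [0,0,-0.03,0,0.35,0,0,-0.03,0,0.35,0,0,-0.03,0,0.35,0,0,-0.02,0,0.35,0,0,0,0,0.35,0,0,0,0,0.35]

```text
t: 34.15
eef_pos: [0.5414, 0.1486, 0.2091]
eef_rot: [0.891, 0.454, 0.0, 0.0]
ft_force: [-0.4, -0.4, -0.6]
gripper_width: 0.0551
grip_force: 0.0
```

```bash
python3 -c "
from h import *
delta(.5418,.1478,.051,'gblk')
s=robot.capture('scene')
cv2.imwrite('pics/tray4.png',cv2.resize(s[130:310,120:440,::-1],None,fx=2.4,fy=2.4))"
```

```text
gblk at [0.5414 0.1486 0.2091] xang [0.587 0.81 ] tool delta mm [ -0.4   0.7 158.1] w 0.0551 F [-0.4 -0.4 -0.6] t 34.15 grip 0
```

View pics/tray4.png

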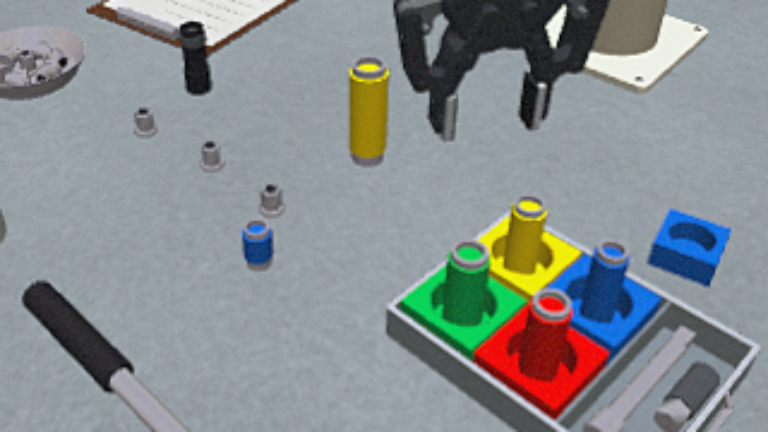

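All four sockets stand upright in their own wells: green (467,285), yellow (525,235), blue (605,285) and red (545,335). The short blue (257,245) and the black (196,60) have not moved, and the gripper is clear.

```bash
python3 -c "
from workcell import robot
print(robot.job_done())"
```

```text
the job is handed in; nothing more can be done
None
```

The job is handed in at about 34 s: all four long sockets stand upright, mouth up, in the wells of their own colour, and the short blue and bare black sockets were left where they stood.

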